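Stock the bakery's spread caddy with sealed jars

ROBOT

A 6-joint arm with a two-finger parallel gripper is mounted at the origin on the work surface. World frame = base frame: x ahead of the robot, y to its left, z up, the work surface at z = 0. Lengths are in m, angles in rad, forces in N, time in s.
With the tool pointing down it reaches from about 0.35 to 0.975 m from the base axis. Payload 7.1 kg.
Tool frame: the origin (TCP) lies midway between the tips of the shut fingers; the grasp point (between the pads) lies 19 mm behind it; z points along the fingers, y is the line along which they close (so a half turn about z gives the same grasp; the last joint's range is limited). The gripper opens to 88 mm and grips with 3 to 60 N. Pads are 20 mm wide; open, the fingers measure 115 mm over their backs; the gripper's body (75 mm by 178 mm) begins 61 mm behind the grasp point.
Start: joints at [-0.019, 0.423, 1.63, -0, 1.089, -0.019], TCP at [0.625, 0, 0.223] pointing down, gripper open.
Joint ranges: [-3, 3], [-0.9, 2.11], [0.09, 2.58], [-1.31, 4.45], [0.11, 2.69], [-2.54, 2.54]. Speed limits (rad/s): [2.39, 2.39, 3.01, 3.14, 3.14, 3.14].

INTERFACE

Orientations are given as a unit quaternion [w, x, y, z].
In Python, from station import move_pose, movel, movej, command_gripper, wait, inverse_kinematics, read_camera, camera_info, MotionError, job_done, get_time, get_joint_pos, get_qvel, get_effort, get_tcp_pos, get_ee_rot, get_ft_force, get_ft_torque, get_grip_width, get_finger_force gives the robot as it stands. Calls block until the motion is done:
- move_pose(position, orientation): joint-space move of the TCP to a pose.
- movel(position, frame=None, v=0.15, until_force=None): straight line of the TCP; frame=None keeps the orientation; v is the mean speed in m/s. With until_force (N) it stops when the force on the tool has changed by that much, and returns True; else False.
- movej(angles): joint-space move.
- command_gripper(opening): opening from 0.0 (shut) to 1.0 (fully open); the grip force is fixed at half the most; returns when the fingers have stopped.
- wait(seconds).
- inverse_kinematics(position, orientation): joint angles nearest the present ones, or None.
- read_camera(name): name is "scene" or "side" or "wrist"; returns the picture (480x640x3 uint8, red, green, blue); there is no depth.
- camera_info(name): a dict with "intrinsics" (3x3 intrinsics, pixels), "T" (4x4, takes a point from camera to world coordinates); the wrist camera has in their place "tool_from_camera" (4x4, takes a point from camera to tool coordinates, whose origin is the TCP and whose axes are the flange's). Camera axes: x right, y up, looking along -z (the intrinsics and any distortion apply to the point x, -y, -z); pixel columns grow to the right and rows downward; lengths in m; the calibration is good to about 2 mm. A picture is of the moment at which its call begins: read the wrist's pose just before it. camera_info takes no time and is no camera call.
A pose or a line that the arm cannot do raises MotionError and nothing moves.
- job_done(): hands the job in; it is judged then, once.
Readings, each from a call of its own:
- get_time(): time.
- get_joint_pos(): joint angles.
- get_qvel(): joint speeds.
- get_effort(): joint torques, N m.
- get_tcp_pos(): TCP position.
- get_ee_rot(): TCP orientation.
- get_ft_force(): force on the tool from outside, world axes, zero at the start.
- get_ft_torque(): the same for the moment, N m.
- get_grip_width(): opening from 0.0 (shut) to 1.0 (fully open).
- get_finger_force(): force on a finger pad.
Only numpy, scipy, OpenCV 4.12 (cv2) and the standard library are available. Lean on these libraries where they do the work, as an engineer would, in place of code of your own. Each camera call takes 0.05 s, during which the arm holds its last target. There are 200 camera calls.

TASK

Stock the wooden caddy on the bakery counter: stand each of the four sealed jars of spread upright in the bay whose floor has the jar's colour, setting it down gently, not dropping it. Leave the two opened jars (no lid, spoon in them) standing where they are.

Things in the scene. Friction and masses are not known exactly. Their poses are not given: they have to be found in the camera images.
- jar_red: Sealed strawberry spread jar, to be moved: upright plain cylinder 48 mm diameter, 66 mm tall, about 0.2 kg, red contents, flat red lid with a thin gold band under it (no white rim, no spoon). Origin: centre of its underside; z up. Grip it from above across its diameter anywhere at 25 to 60 mm above its foot.
- jar_orange: Sealed apricot spread jar, to be moved: upright plain cylinder 48 mm diameter, 66 mm tall, about 0.2 kg, orange contents, flat orange lid with a thin gold band under it (no white rim, no spoon). Origin: centre of its underside; z up. Grip it from above across its diameter anywhere at 25 to 60 mm above its foot.
- jar_green: Sealed pistachio spread jar, to be moved: upright plain cylinder 48 mm diameter, 66 mm tall, about 0.2 kg, green contents, flat green lid with a thin gold band under it (no white rim, no spoon). Origin: centre of its underside; z up. Grip it from above across its diameter anywhere at 25 to 60 mm above its foot.
- jar_purple: Sealed blueberry spread jar, to be moved: upright plain cylinder 48 mm diameter, 66 mm tall, about 0.2 kg, purple contents, flat purple lid with a thin gold band under it (no white rim, no spoon). Origin: centre of its underside; z up. Grip it from above across its diameter anywhere at 25 to 60 mm above its foot.
- bay_red: Red floor pad, 72 x 72 x 2 mm, of one bay of the fixed wooden caddy. Origin: centre of the pad's underside; a jar stands on its top, 8 mm above the counter. Four such bays lie in a row along the pads' y axis, centres 81 mm apart, colours in any order.
- bay_orange: Orange floor pad, 72 x 72 x 2 mm, of one bay of the fixed wooden caddy. Origin: centre of the pad's underside; a jar stands on its top, 8 mm above the counter. Each bay is 76 mm (along pad x) by 75 mm (along pad y) inside, with walls 6 mm thick.
- bay_green: Green floor pad, 72 x 72 x 2 mm, of one bay of the fixed wooden caddy. Origin: centre of the pad's underside; a jar stands on its top, 8 mm above the counter. The caddy (330 mm along pad y, 88 mm along pad x) has all wall tops 25 mm above the counter.
- bay_purple: Purple floor pad, 72 x 72 x 2 mm, of one bay of the fixed wooden caddy. Origin: centre of the pad's underside; a jar stands on its top, 8 mm above the counter. Fingers that close along the pad's x axis keep clear of jars in the neighbouring bays.
- opened_red: Opened strawberry spread jar, a look-alike that stays where it is: 48 mm diameter, 66 mm tall to its rim, red contents, no lid, a white rim ring around red spread seen from above, a steel teaspoon leaning out over the rim (to 89 mm height, 27 mm from the jar's axis). Origin: centre of its underside. The six jars stand loose on the counter, between robot and caddy.
- opened_green: Opened pistachio spread jar, a look-alike that stays where it is: 48 mm diameter, 66 mm tall to its rim, green contents, no lid, a white rim ring around green spread seen from above, a steel teaspoon leaning out over the rim (to 89 mm height, 27 mm from the jar's axis). Origin: centre of its underside. The six jars are scattered along y, neighbours 90 mm or more apart in y.
Things that resemble listed ones, but are neither listed nor needed, are in the scene too. Several things look just like the jar_orange: the one meant starts farthest to the robot's right.

How it is judged:
At the end, for the whole second after the job is handed in: Each sealed jar stands upright (within 0.1 rad) and at rest on the floor pad of its own colour, inside the bay (centre within 21 mm of the pad's centre, foot no more than 4 mm above the pad's top); both opened jars still stand within 20 mm of where they began (horizontal distance between jar_red and bay_red below 0.021 m and z of jar_red in the frame of bay_red between -0.002 and 0.006 m and angle between each of jar_red, jar_orange, jar_green, jar_purple, opened_red, opened_green's own z axis and vertical below 0.1 rad and linear speed of each of jar_red, jar_orange, jar_green, jar_purple below 0.02 m/s and horizontal distance between jar_orange and bay_orange below 0.021 m and z of jar_orange in the frame of bay_orange between -0.002 and 0.006 m and horizontal distance between jar_green and bay_green below 0.021 m and z of jar_green in the frame of bay_green between -0.002 and 0.006 m and horizontal distance between jar_purple and bay_purple below 0.021 m and z of jar_purple in the frame of bay_purple between -0.002 and 0.006 m and distance of each of opened_red, opened_green from where it was at the start of the episode below 0.02 m); the robot touches nothing.
It fails at once if a jar is dropped or slammed into its bay: still faster than 0.5 m/s within the last 15 mm above the pad ((horizontal distance between jar_red and bay_red below 0.035 m and z of jar_red in the frame of bay_red below 0.017 m and linear speed of jar_red above 0.5 m/s) or (horizontal distance between jar_orange and bay_orange below 0.035 m and z of jar_orange in the frame of bay_orange below 0.017 m and linear speed of jar_orange above 0.5 m/s) or (horizontal distance between jar_green and bay_green below 0.035 m and z of jar_green in the frame of bay_green below 0.017 m and linear speed of jar_green above 0.5 m/s) or (horizontal distance between jar_purple and bay_purple below 0.035 m and z of jar_purple in the frame of bay_purple below 0.017 m and linear speed of jar_purple above 0.5 m/s)).
It fails at once if the opened red jar is moved by more than 20 mm or tipped over (distance of opened_red from where it was at the start of the episode above 0.02 m or angle between opened_red's own z axis and vertical above 0.35 rad).
It fails at once if the opened green jar is moved by more than 20 mm or tipped over (distance of opened_green from where it was at the start of the episode above 0.02 m or angle between opened_green's own z axis and vertical above 0.35 rad).
It also fails if it takes over 99 s, if anything falls off the work surface, if the arm or the gripper's body presses on something with over 40 N, if the wrist force passes 120 N, or if a joint passes its speed limit or range.

## Working session

There is one attempt and no reset: what is moved stays moved. The work goes in short steps, each a Python script; the robot and the scene stay as the last script left them, time stands still between calls to the robot, and variables do not carry over. Pictures are saved under pics/ and viewed, at most 14 in all, crops included, and the job is handed in when it is done.

```bash
mkdir -p pics
python3 - <<'E'
from station import *
import cv2,numpy as np
for n in ("scene","side"):
    im=read_camera(n); cv2.imwrite(f"pics/{n}0.png",im[:,:,::-1])
    i=camera_info(n); print(n,np.round(i["intrinsics"],1).tolist(),np.round(i["T"],3).tolist(),i.keys())
print(camera_info("wrist"),get_ee_rot(),get_time())
E
```

```text
scene [[533.3, 0.0, 315.1], [0.0, 533.3, 243.8], [0.0, 0.0, 1.0]] [[0.051, -0.747, 0.663, 1.252], [0.999, 0.031, -0.041, -0.04], [0.01, 0.664, 0.747, 0.872], [0.0, 0.0, 0.0, 1.0]] dict_keys(['intrinsics', 'T'])
side [[511.1, 0.0, 321.6], [0.0, 511.1, 245.5], [0.0, 0.0, 1.0]] [[0.857, 0.263, -0.443, 0.089], [-0.514, 0.479, -0.711, -0.665], [0.025, 0.838, 0.546, 0.575], [0.0, 0.0, 0.0, 1.0]] dict_keys(['intrinsics', 'T'])
{'intrinsics': array([[371.04389364,   0.        , 320.86094391],
       [  0.        , 371.04389364, 244.18591498],
       [  0.        ,   0.        ,   1.        ]]), 'tool_from_camera': array([[-7.62088524e-04,  9.69564287e-01,  2.44835683e-01,
         6.68146493e-02],
       [ 9.99999447e-01,  5.61507849e-04,  8.89045840e-04,
        -1.45439899e-03],
       [ 7.24509939e-04,  2.44836226e-01, -9.69564179e-01,
        -1.60813851e-01],
       [ 0.00000000e+00,  0.00000000e+00,  0.00000000e+00,
         1.00000000e+00]])} [-4.71925615e-04  7.07110203e-01  7.07103043e-01 -4.75184304e-04] 0.1
```

View pics/scene0.png

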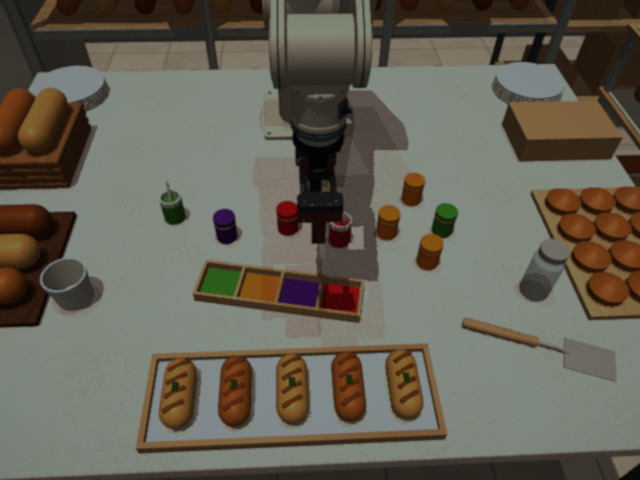

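View pics/side0.png

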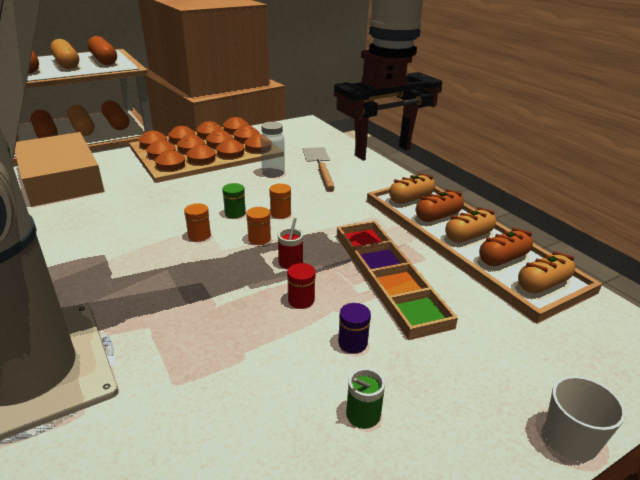

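The scene camera faces the robot, so image left is the robot's right. Sealed jars sit at red (288,218), purple (225,226), green (445,220), and orange candidates (388,221), (413,188), (430,252). The opened jars are at (173,207) and (340,230), and the pads run left to right green, orange, purple, red. I'll measure all of these by colour masks.

```bash
cat > h.py <<'E'
import cv2,numpy as np
from station import *
from scipy.spatial.transform import Rotation as Ro
def ray(n,uv,T=None):
    i=camera_info(n);K=i["intrinsics"];T=i["T"] if T is None else T
    d=np.linalg.inv(K)@[uv[0],uv[1],1]; d=T[:3,:3]@[d[0],-d[1],-d[2]]
    return T[:3,3],d
def plane(n,uv,z,T=None):
    o,d=ray(n,uv,T); return o+d*(z-o[2])/d[2]
H={'red':(175,4),'orange':(6,16),'green':(45,75),'purple':(118,145)}
def mask(im,c):
    h=cv2.cvtColor(im,cv2.COLOR_RGB2HSV);a,b=H[c]
    hh=h[...,0];m=((hh>=a)|(hh<=b)) if a>b else ((hh>=a)&(hh<=b))
    m=(m&(h[...,1]>150)&(h[...,2]>40)).astype(np.uint8)
    return cv2.morphologyEx(m,cv2.MORPH_CLOSE,np.ones((7,3),np.uint8))
def blobs(im,c,amin=150,amax=1e9):
    cs,_=cv2.findContours(mask(im,c),cv2.RETR_EXTERNAL,cv2.CHAIN_APPROX_NONE)
    o=[]
    for k in cs:
        if amin<cv2.contourArea(k)<amax:
            k=cv2.convexHull(k);M=cv2.moments(k);o.append((M['m10']/M['m00'],M['m01']/M['m00'],M['m00'],cv2.boundingRect(k)))
    return o
E
python3 - <<'E'
from h import *
for n in ("scene","side"):
    im=cv2.imread(f"pics/{n}0.png")[:,:,::-1].copy()
    for c in H:
        for b in blobs(im,c,150,2500):
            p=plane(n,b[:2],.033);q=plane(n,b[:2],.008)
            if .3<p[0]<.95 and abs(p[1])<.4: print(n,c,np.round(b[:3]),b[3],"jar",p[:2].round(3),"pad",q[:2].round(3))
E
```

```text
scene red [340. 297. 874.] (321, 283, 38, 30) jar [0.647 0.047] pad [0.629 0.049]
scene red [339. 233. 492.] (329, 217, 21, 31) jar [0.477 0.059] pad [0.454 0.062]
scene red [287. 217. 586.] (277, 201, 21, 34) jar [ 0.427 -0.052] pad [ 0.402 -0.052]
scene orange [ 178.  393. 1944.] (160, 358, 36, 70) jar [ 0.832 -0.242] pad [ 0.82  -0.248]
scene orange [ 235.  390. 1888.] (219, 355, 32, 71) jar [ 0.832 -0.146] pad [ 0.82 -0.15]
scene orange [ 292.  388. 1846.] (277, 353, 31, 70) jar [ 0.832 -0.051] pad [ 0.82  -0.051]
scene orange [ 348.  386. 1829.] (332, 351, 33, 70) jar [0.832 0.045] pad [0.82  0.048]
scene orange [ 404.  383. 1835.] (387, 349, 35, 69) jar [0.832 0.141] pad [0.82  0.146]
scene orange [ 258.  289. 1204.] (238, 271, 43, 38) jar [ 0.622 -0.111] pad [ 0.603 -0.113]
scene orange [429. 252. 637.] (417, 236, 26, 34) jar [0.54  0.242] pad [0.519 0.25 ]
scene orange [388. 222. 598.] (377, 206, 23, 34) jar [0.45  0.168] pad [0.427 0.174]
scene orange [413. 189. 546.] (402, 173, 23, 33) jar [0.346 0.241] pad [0.319 0.249]
scene green [220. 281. 780.] (200, 268, 40, 28) jar [
[... 454 characters left out ...]
41 0.059]
side orange [197. 222. 758.] (185, 204, 25, 37) jar [0.349 0.242] pad [0.361 0.284]
side orange [ 268.  214. 1822.] (246, 184, 45, 61) jar [0.492 0.203] pad [0.511 0.243]
side green [365. 411. 806.] (347, 398, 35, 30) jar [ 0.374 -0.324] pad [ 0.387 -0.308]
side green [366. 384. 320.] (353, 376, 27, 17) jar [ 0.402 -0.287] pad [ 0.417 -0.27 ]
side green [420. 311. 774.] (397, 298, 48, 27) jar [ 0.569 -0.204] pad [ 0.591 -0.183]
side green [234. 200. 594.] (223, 184, 22, 34) jar [0.452 0.295] pad [0.469 0.34 ]
side purple [355. 313. 448.] (341, 304, 29, 20) jar [ 0.472 -0.157] pad [ 0.49  -0.134]
side purple [380. 258. 420.] (362, 250, 37, 18) jar [ 0.601 -0.049] pad [ 0.625 -0.021]
```

```bash
cat >> h.py <<'E'
def wT(pos,q):
    T=np.eye(4);T[:3,:3]=Ro.from_quat(np.roll(q,-1)).as_matrix();T[:3,3]=pos
    return T@camera_info("wrist")["tool_from_camera"]
def look(name):
    T=wT(get_tcp_pos(),get_ee_rot());im=read_camera("wrist")
    cv2.imwrite(f"pics/{name}.png",im[:,:,::-1]);np.save(f"pics/{name}.npy",T);return im,T
Q0=np.array([0,.5**.5,.5**.5,0])
E
python3 - <<'E'
from h import *
for n,p in(("w1",(.5,-.14,.27)),("w2",(.5,.14,.27))):
    move_pose(p,Q0);im,T=look(n)
    for c in H:
        for b in blobs(im,c,200,20000):
            p=plane("wrist",b[:2],.066,T);q=plane("wrist",b[:2],.008,T)
            if .3<p[0]<.8 and abs(p[1])<.4: print(n,c,np.round(b[:3]),b[3],"lid",p[:2].round(3),"pad",q[:2].round(3))
print(get_time())
E
```

```text
w1 red [ 251.  128. 2110.] (224, 102, 55, 51) lid [ 0.433 -0.052] pad [ 0.423 -0.049]
w1 red [294.  25. 904.] (270, 8, 44, 33) lid [0.475 0.035] pad [0.472 0.052]
w1 red [ 453.   31. 4346.] (412, 0, 84, 70) lid [0.616 0.03 ] pad [0.635 0.046]
w1 red [287.   6. 436.] (267, 0, 40, 16) lid [0.469 0.049] pad [0.465 0.069]
w1 orange [ 591.  290. 1158.] (559, 280, 81, 26) lid [ 0.781 -0.215] pad [ 0.826 -0.237]
w1 orange [ 608.  219. 2839.] (572, 195, 68, 48) lid [ 0.786 -0.139] pad [ 0.831 -0.15 ]
w1 orange [633. 121. 378.] (622, 106, 18, 38) lid [ 0.791 -0.047] pad [ 0.838 -0.042]
w1 orange [ 603.  126. 1028.] (587, 101, 34, 50) lid [ 0.764 -0.051] pad [ 0.806 -0.048]
w1 orange [ 623.   27. 1606.] (603, 0, 37, 53) lid [0.766 0.033] pad [0.809 0.05 ]
w1 green [233. 334. 402.] (217, 324, 32, 18) lid [ 0.404 -0.265] pad [ 0.388 -0.295]
w1 purple [ 272.  260. 1253.] (253, 240, 40, 42) lid [ 0.449 -0.182] pad [ 0.441 -0.199]
w2 red [261. 391. 650.] (241, 382, 40, 21) lid [ 0.43  -0.056] pad [ 0.42  -0.098]
w2 red [293. 291. 766.] (277, 276, 34, 30) lid [0.47  0.064] pad [0.465 0.041]
w2 red [298. 267. 558.] (278, 256, 38, 23) lid [0.474 0.09 ] pad [0.471 0.072]
w2 red [ 432.  282. 2608.] (400, 255, 69, 55) lid [0.614 0.074] pad [0.633 0.052]
w2 orange [ 601.  291. 2325.] (560, 275, 80, 32) lid [0.791 0.064] pad [0.838 0.041]
w2 orange [617. 217. 378.] (606, 201, 23, 35) lid [0.793 0.142] pad [0.84  0.132]
w2 orange [ 591.  210. 1004.] (574, 191, 40, 45) lid [0.766 0.149] pad [0.808 0.14 ]
w2 orange [ 275.  189. 1781.] (251, 166, 49, 48) lid [0.454 0.17 ] pad [0.447 0.164]
w2 orange [ 169.  115. 2725.] (136, 88, 69, 52) lid [0.357 0.239] pad [0.335 0.244]
w2 purple [409. 334. 515.] (392, 323, 36, 20) lid [0.594 0.014] pad [ 0.609 -0.016]
2.075
```

View pics/w1.png

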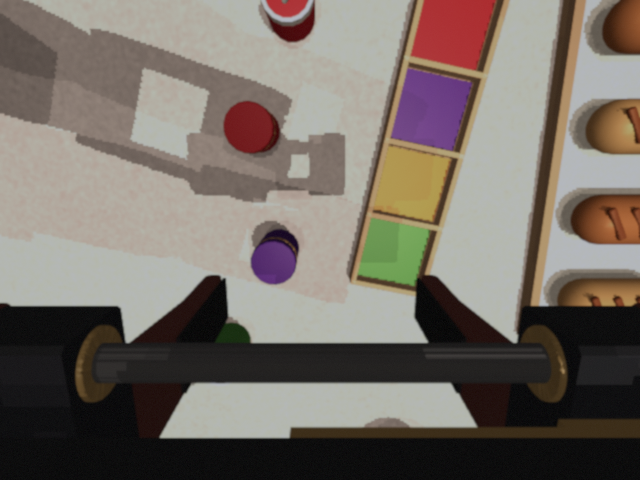

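View pics/w2.png

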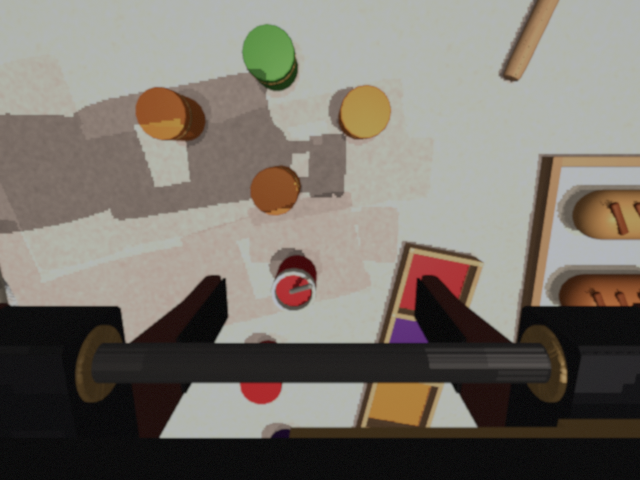

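w1 shows the red lid at (250,127) and the purple lid at (273,263), with pads at purple (432,110), orange (411,184) and green (395,253). w2 shows the green lid at (269,52), with orange (275,190) as the orange jar lowest in the picture, so farthest right. I'll compute positions and fit the caddy line.

Run:
```python
from h import *
T1=np.load("pics/w1.npy");T2=np.load("pics/w2.npy")
for n,T,uv in(("red",T1,(250,127)),("purple",T1,(273,263)),("green",T2,(269,52)),("orange",T2,(275,190))):print(n,plane("wrist",uv,.066,T).round(4))
im=cv2.imread("pics/w1.png");h=cv2.cvtColor(im,cv2.COLOR_BGR2HSV)
P=[]
for s in((395,253),(411,184),(432,110)):
    hs=h[s[1],s[0]].astype(int)
    m=(abs(h[...,0].astype(int)-hs[0])<6)&(h[...,1]>110)
    m=m.astype(np.uint8);m=cv2.morphologyEx(m,cv2.MORPH_OPEN,np.ones((5,5),np.uint8))
    _,l,st,c=cv2.connectedComponentsWithStats(m)
    k=cv2.findContours((l==l[s[1],s[0]]).astype(np.uint8),0,1)[0][0]
    r=cv2.minAreaRect(np.array([plane("wrist",p[0],.008,T1)[:2]*1000 for p in k],np.float32))
    print(s,hs,np.round(r[0],1),np.round(r[1],1),round(r[2],1));P.append(r[0])
P=np.array(P);d=P[2]-P[0];print(np.linalg.norm(d),d, np.arctan2(-d[0],d[1]))
```

```text
red [ 0.4326 -0.0514  0.066 ]
purple [ 0.4498 -0.1849  0.066 ]
green [0.4519 0.292  0.066 ]
orange [0.4535 0.169  0.066 ]
(395, 253) [ 50 118 149] [ 584.7 -190.1] [69.5 70.1] 78.5
(411, 184) [ 22 141 177] [ 600.7 -109.9] [74.4 72.2] 78.6
(432, 110) [139 130 135] [617.4 -30.8] [69.7 68.9] 78.1
162.60440854549867 [ 32.64038086 159.29469299] -0.20210803980694897
```

```bash
cat >> h.py <<'E'
JAR={'red':(.4326,-.0514),'purple':(.4498,-.1849),'green':(.4519,.292),'orange':(.4535,.169)}
BAY={'green':(.5847,-.1896),'orange':(.6009,-.1103),'purple':(.6172,-.0309),'red':(.6334,.0484)}
QP=np.roll((Ro.from_rotvec([0,0,-.202])*Ro.from_quat(np.roll(Q0,-1))).as_quat(),1)
def do(c):
    x,y=JAR[c];X,Y=BAY[c]
    move_pose((x,y,.16),Q0);command_gripper(1.)
    hit=movel((x,y,.029),v=.12,until_force=8);print(c,"pick hit",hit,get_tcp_pos().round(4))
    if hit: movel((x,y,.16));return False
    command_gripper(0.);w=get_grip_width()*88;print("width mm",round(w,1),"force",get_finger_force())
    if abs(w-48)>6:return False
    movel((x,y,.16),v=.15)
    move_pose((X,Y,.16),QP)
    print("held mm",round(get_grip_width()*88,1))
    movel((X,Y,.045),v=.12)
    h=movel((X,Y,.034),v=.02,until_force=4);print("touch",h,get_tcp_pos().round(4),get_ft_force().round(1))
    if not h:print("NO TOUCH")
    command_gripper(.85)
    movel((X,Y,.16),v=.12);print("t",get_time());return True
E
python3 - <<'E'
from h import *
print(do('red'))
move_pose((.55,-.06,.27),Q0);look("w3")
E
```

```text
red pick hit False [ 0.433  -0.0514  0.0295]
width mm 48.0 force 30.000425577163696
held mm 47.5
touch True [0.6337 0.0484 0.0368] [ 0.3 -0.9  2.8]
t 10.4333
True
```

View pics/w3.png

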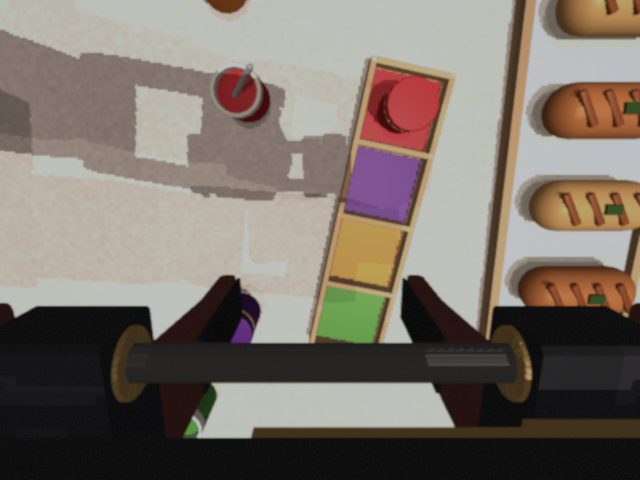

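The red jar stands upright in the red bay at (408,105), and touch came at the expected height. The opened red jar (238,92) hasn't been disturbed. On to the other three.

Run:
```python
from h import *
for c in('purple','orange','green'):
    if not do(c):break
move_pose((.5,-.2,.27),Q0);im,T=look("w4")
for c in BAY:
    for b in blobs(im,c,200,20000): print(c,np.round(b[:3]),plane("wrist",b[:2],.074,T)[:2].round(3))
im=read_camera("scene");cv2.imwrite("pics/s4.png",im[:,:,::-1])
print(get_time())
```

```text
purple pick hit False [ 0.4502 -0.1851  0.0295]
width mm 47.8 force 30.000030398368835
held mm 47.9
touch True [ 0.6175 -0.0309  0.0369] [-0.8 -0.4  4. ]
t 19.6917
orange pick hit False [0.454  0.1692 0.0295]
width mm 48.0 force 30.000185072422028
held mm 47.9
touch True [ 0.6012 -0.1104  0.0368] [ 0.3 -0.8  3. ]
t 28.6667
green pick hit False [0.4524 0.2923 0.0296]
width mm 48.0 force 30.000121593475342
held mm 47.6
touch True [ 0.585  -0.1897  0.0369] [ 0.4 -0.5  2.7]
t 38.8333
green [386. 196. 436.] [ 0.56  -0.175]
orange [633. 255. 264.] [ 0.81  -0.235]
orange [ 602.  248. 2426.] [ 0.777 -0.227]
orange [ 613.  162. 2498.] [ 0.773 -0.144]
orange [ 404.  125. 1654.] [ 0.575 -0.111]
orange [ 619.   64. 1588.] [ 0.762 -0.06 ]
purple [ 442.   35. 4450.] [ 0.603 -0.036]
39.55
```

View pics/w4.png

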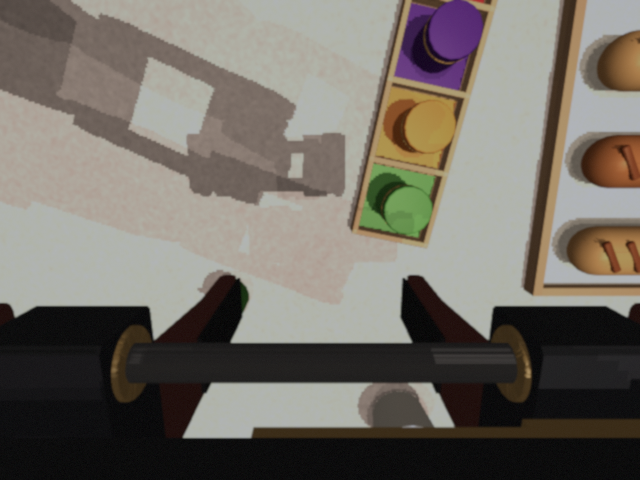

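View pics/s4.png

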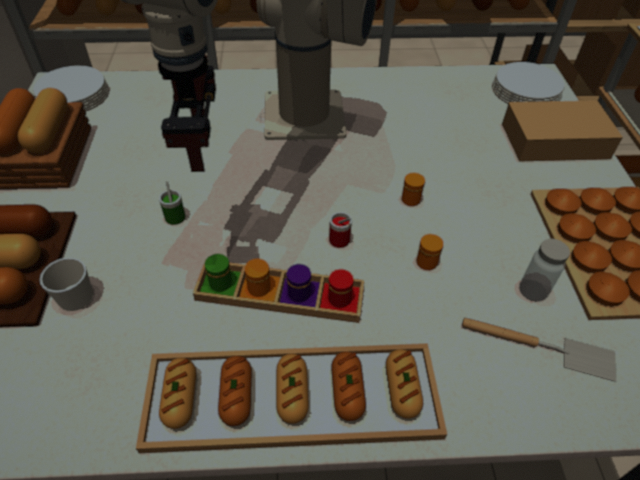

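All four jars stand upright in their own bays: w4 shows lids at green (407,210), orange (430,127) and purple (455,29). The opened jars are still at (173,207) and (340,230). I'll check the lid positions numerically, then hand in if they agree.

Run:
```python
from h import *
T=np.load("pics/w4.npy");ok=True
for c,uv in(('green',(407,210)),('orange',(430,127)),('purple',(455,29))):
    e=plane("wrist",uv,.074,T)[:2]-BAY[c];print(c,e.round(4));ok&=np.linalg.norm(e)<.012
if ok: print(job_done())
```

```text
green [-0.003   0.0005]
orange [-0.0023 -0.0021]
purple [-0.0026 -0.0008]
the job is handed in; nothing more can be done
None
```

All four sealed jars stand upright in the bays of their own colour, both opened jars are where they started, and the job was handed in at about 40 s; no verdict was returned.

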